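# Die-stamp an aluminium sample tag at the calorimeter bench

### The job

Take the upright hand stamp out of its rest and press its die flat onto the middle of the blank aluminium tag on the marking block, long sides parallel, with a steady 13 N or so (9 to 18 N, never more than 25 N) held for a full second, without dragging the tag sideways. Lift the stamp straight up off the tag, set it back standing in its rest and let go; leave the other things on the bench where they are.

Things in the scene. Friction and masses are not known exactly. Their poses are not given: they have to be found in the camera images.
- stamp: Hand stamp, about 280 g, standing in the rest: steel foot 36 x 24 x 14 mm (its flat underside is the die), neck, wooden square-sided handle 28 mm (along x) by 24 mm (along y), 22 to 86 mm above the underside. Origin: centre of the underside; z up the handle, x along the long side. Grip across the 24 mm width, about 60 mm above the underside. A half turn makes no difference.
- die_face (a point): Centre of the stamp's die (underside); same point as the stamp's origin.
- block: Fixed grey marking block, base 120 x 100 x 20 mm; on it a steel plate 90 x 72 mm, then a dark sprung bed 68 x 50 mm with the blank aluminium tag (60 x 42 x 3 mm, a dark dot near one end). Origin: centre of the base's underside; x along the long side of block and tag. Bed and tag give straight down about 1 mm per 6 N, 10 mm at most.
- tag_seat (a point): Point on the plate below the middle of the tag, 30 mm above the table. Packing differs unmeasured from run to run: the tag's top lies 6 to 24 mm above this point and must be found by touch. Plate, bed and tag float: a sideways drag over about 3 N carries them and this point along, up to 12 mm, and they stay there (a smeared mark). Pressing down does not move this point.
- rest: Fixed grey tray with a shallow pocket for the stamp: outside 56 x 44 x 12 mm, walls 5 mm, pocket 46 x 34 mm, floor 5 mm above the table. Origin at the centre of its underside, x along the long side.
- rest_floor (a point): Centre of the floor of the rest's pocket, 5 mm above the table.
- crucible: Bystander, leave alone: small open steel cup, 34 mm wide, 30 mm high. Origin at the underside or middle.
- jar: Bystander, leave alone: low amber glass jar with white cap, 60 mm wide, 55 mm high. Origin at the underside or middle.
- phone: Bystander, leave alone: black phone, 75 x 155 x 9 mm, lying flat. Origin at the underside or middle.
- mouse: Bystander, leave alone: black computer mouse, 100 x 58 x 22 mm. Origin at the underside or middle.
- driver: Bystander, leave alone: screwdriver about 150 mm long, lying on the table. Origin at the underside or middle.
- bomb_cap: Bystander, leave alone: round steel cap, 52 mm wide, with a 24 mm knob, 40 mm high. Origin at the underside or middle.
- weight: Bystander, leave alone: brass calibration weight, 28 mm wide, 40 mm high. Origin at the underside or middle.
Things that resemble listed ones, but are neither listed nor needed, are in the scene too. Of the things like the stamp, leave any that is blue, pink or red; of the rest the smaller one is meant.

How it is judged (in metres and radians):
On the way, in this order (a step that is already met when the one before it is completed fails the run):
1. the die bears flat on the middle of the tag with 9 to 18 N for half a second (contact force between stamp and block between 9 and 18 N and horizontal distance between die_face and tag_seat below 0.006 m and angle between the x axis of stamp and the x axis of block, either way round below 0.12 rad and angle between stamp's own z axis and vertical below 0.07 rad), for 0.5 s.
2. the stamp is lifted straight up, off the tag and to 58 mm above the table, still over the middle of the tag within 15 mm (height (world z) of die_face above 0.058 m and horizontal distance between die_face and tag_seat below 0.015 m and contact force between stamp and block below 0.1 N), for 0.05 s.
At the end, for the whole second after the job is handed in: The stamp stands in the rest's pocket, die down (underside within 4 mm of the pocket floor, within 10 mm of its centre, tilt under 0.06 rad), at rest and let go; the tag has not been dragged more than 3 mm from where it was (horizontal distance between die_face and rest_floor below 0.01 m and height (world z) of die_face between 0.002 and 0.009 m and angle between stamp's own z axis and vertical below 0.06 rad and contact force between stamp and rest above 0.5 N and linear speed of stamp below 0.01 m/s and distance of tag_seat from where it was at the start of the episode below 0.003 m); the robot touches nothing.
It fails at once if the stamp is pressed on the marking block with more than 25 N (contact force between stamp and block above 25 N).
It fails at once if the tag is dragged sideways by more than 3 mm (distance of tag_seat from where it was at the start of the episode above 0.003 m).
It fails at once if the die bears on the tag or block more than 10 mm away from the middle of the tag (contact force between stamp and block above 2 N and horizontal distance between die_face and tag_seat above 0.01 m).
It fails at once if a bystander is moved more than 20 mm (distance of any of crucible, jar, phone, mouse, driver, bomb_cap, weight from where it was at the start of the episode above 0.02 m).
It also fails if it takes over 61 s, if anything falls off the work surface, if the arm or the gripper's body presses on something with over 40 N, if the wrist force passes 120 N, or if a joint passes its speed limit or range.

### The arm

A 6-joint arm with a two-finger parallel gripper is mounted at the origin on the work surface. World frame = base frame: x ahead of the robot, y to its left, z up, the work surface at z = 0. Lengths are in mm, angles in rad, forces in N, time in s.
With the tool pointing down it reaches from about 350 to 975 mm from the base axis. Payload 7.1 kg.
Tool frame: the origin (TCP) lies at the very end of the fingers, on their centre line; the grasp point (between the pads) lies 19 mm behind it; z points along the fingers, y is the line along which they close (so a half turn about z gives the same grasp; the last joint's range is limited). The gripper opens to 88 mm and grips with 3 to 60 N. Pads are 20 mm wide; open, the fingers measure 115 mm over their backs; the gripper's body (75 mm by 178 mm) begins 61 mm behind the grasp point.
Start: joints at [-1.251, 0.423, 1.63, -0, 1.089, -0.019], TCP at [207.739, -589.448, 222.675] pointing down, gripper open.
Joint ranges: [-3, 3], [-0.9, 2.11], [0.09, 2.58], [-1.31, 4.45], [0.11, 2.69], [-2.54, 2.54]. Speed limits (rad/s): [2.39, 2.39, 3.01, 3.14, 3.14, 3.14].

### API

Orientations are given as a rotation vector (axis times angle).
In Python, from workcell import sensors, imaging, close_job gives the robot as it stands. The module is installed in compiled form; this text tells all that it offers.
- The arm moves only by the tool servo_tool, never from a script. Its argument "steps" is a list of rows, each a list of 3 entries, a list of its own where there are three numbers: the shift along the world's x, y, z in m, then the turn, a rotation vector about the world's x, y, z in degrees, then the opening, from -1 (shut) to 1 (fully open). A call has exactly 8 rows; each row shifts and turns the commanded pose from where the row before left it; what a row does not reach is not made up. A row lasts 1/12 s, in which the tool goes at most 41.7 mm and 7.16 degrees, less where a joint would pass 70% of its speed; a pose out of reach is approached as far as the arm can. A call is refused whole if a number of a shift passes 0.0417 or a number of a turn 7.16, either way. A call with a gripper value outside its range is refused whole. The fingers move at their own pace and stop on an object; the grip force is fixed at half the most. Time passes only in rows, so rows that do not move let the fingers close, or fill a call up. It gives the time, the measured TCP pose, the force, the opening and the grip force at its end, in the units of the state.
- sensors.get_obs(): the state, without advancing time (a new reading comes with each control period).
- imaging.get_image(name): name is "scene" or "top" or "wrist"; returns a dict with "color" (420x560x3 uint8, blue, green, red), "range_z" (420x560 float32, mm along the optical axis (not along the pixel's ray), 0 where there is no reading), "vertical_fov" (degrees; the focal length in pixels is half the picture's height over the tangent of half this angle, whatever the lens; pixels are square), "cx", "cy" (the principal point, pixels), "rvec" (rotation vector, rad) and "tvec" (3), from world to camera coordinates, as OpenCV has them; the wrist camera has in their place "tool_from_camera" (4x4, takes a point from camera to tool coordinates, whose origin is the TCP and whose axes are the flange's). Camera axes: x right, y down, z forward; pixel columns grow to the right and rows downward; lengths in mm; the calibration is good to about 2 mm. A picture is of the moment at which its call begins: read the wrist's pose just before it.
- close_job(): hands the job in; it is judged then, once.
The state is a dict: "t": time; "qpos": joint angles; "qvel": joint speeds; "joint_torque": joint torques, N m; "ee_pos": TCP position; "orientation": TCP orientation; "ft_force": force on the tool from outside, world axes, zero at the start; "moment": the same for the moment, N m; "width": finger opening in mm; "grasp_force": force on a finger pad.
Only numpy, scipy, OpenCV 4.12 (cv2) and the standard library are available. Lean on these libraries where they do the work, as an engineer would, in place of code of your own. Each camera call takes 0.05 s, during which the arm holds its last target. There are 200 camera calls.

## Working session

There is one attempt and no reset: what is moved stays moved. The work goes in short steps, Python scripts to look and compute and a tool call to move; the robot and the scene stay as the last step left them, time stands still between calls to the robot, and variables do not carry over. Pictures are saved under pics/ and viewed, at most 10 in all, crops included, and the job is handed in when it is done.

Besides the shell and the picture viewer there is one more tool, called after "Call:" as name(argument=value, ...) on one line, values as JSON. servo_tool: Moves the arm, as the interface text tells. Its arguments: {"type":"object","properties":{"steps":{"type":"array"}},"required":["steps"]}

```bash
mkdir -p pics; cat > h.py <<'E'
import numpy as np, cv2
from workcell import sensors, imaging, close_job
def grab(n):
    o=sensors.get_obs(); im=imaging.get_image(n)
    f=210/np.tan(np.radians(im["vertical_fov"])/2)
    if n=="wrist":
        T=np.eye(4); T[:3,:3]=cv2.Rodrigues(np.array(o["orientation"],float))[0]; T[:3,3]=o["ee_pos"]
        M=T@np.array(im["tool_from_camera"]); 
    else:
        R=cv2.Rodrigues(np.array(im["rvec"],float))[0]; M=np.eye(4); M[:3,:3]=R.T; M[:3,3]=-R.T@np.ravel(im["tvec"])
    im["f"]=f; im["M"]=M; return im
def ray(im,u,v,z):
    d=im["M"][:3,:3]@np.array([(u-im["cx"])/im["f"],(v-im["cy"])/im["f"],1]); c=im["M"][:3,3]
    return c+d*(z-c[2])/d[2]
def cloud(im):
    v,u=np.mgrid[:420,:560]; r=im["range_z"]
    p=np.stack([(u-im["cx"])/im["f"]*r,(v-im["cy"])/im["f"]*r,r],-1)
    P=p@im["M"][:3,:3].T+im["M"][:3,3]; P[r==0]=np.nan; return P
E
python3 - <<'E'
from h import *
print(sensors.get_obs())
a=[]
for n in("scene","top"):
    im=grab(n); cv2.imwrite(f"pics/{n}0.png",im["color"]); print(n,im["M"].round(2),im["f"],im["cx"],im["cy"])
    np.save(n+"0.npy",im,allow_pickle=True)
E
```

```text
{'t': 0.0, 'qpos': array([-1.25100344e+00,  4.23836207e-01,  1.63066736e+00, -6.71861391e-07,
        1.08862732e+00, -1.89748775e-02]), 'qvel': array([-0.00202336,  0.00024158, -0.00135171,  0.00115863,  0.00142182,
       -0.0020357 ]), 'joint_torque': array([-2.66780371e-03, -5.44642210e+01, -2.73672599e+01,  6.42657629e-02,
        2.27330031e-02, -1.20868517e-04]), 'ee_pos': array([ 207.56792321, -588.93835804,  221.9134967 ]), 'orientation': array([-3.09513363e+00, -5.29338356e-01,  3.62805717e-04]), 'ft_force': array([-0.09795155, -0.46383714, -0.00971365]), 'moment': array([-8.92056974e-05, -2.63852498e-02,  4.87949002e-03]), 'grasp_force': 0.0, 'width': 87.8322484376879}
scene [[ 6.90000e-01  4.30000e-01 -5.80000e-01  1.24634e+03]
 [ 7.20000e-01 -4.20000e-01  5.50000e-01 -6.79840e+02]
 [-1.00000e-02 -8.00000e-01 -6.00000e-01  8.37060e+02]
 [ 0.00000e+00  0.00000e+00  0.00000e+00  1.00000e+00]] 534.547844311814 283.9021565787332 205.0098347971128
top [[ 1.00000e-02 -9.90000e-01  1.30000e-01  3.25920e+02]
 [-1.00000e+00 -1.00000e-02  1.00000e-02 -3.99000e+00]
 [-1.00000e-02 -1.30000e-01 -9.90000e-01  1.37593e+03]
 [ 0.00000e+00  0.00000e+00  0.00000e+00  1.00000e+00]] 442.647325667579 276.2032592275297 209.57871005039343
```

View pics/top0.png

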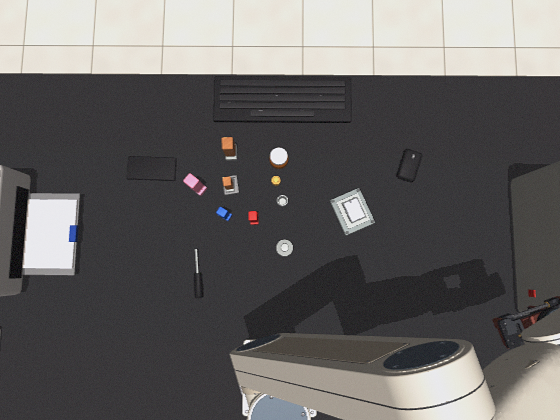

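View pics/scene0.png

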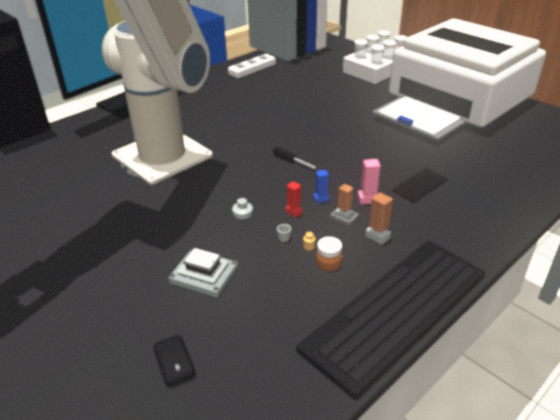

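The top view shows blue (224,213), red (253,217), pink (195,184), brown A (228,146) and brown B (229,183), the last standing in a tray. The block is at (352,212). Blue, red and pink are excluded, and of the two browns B looks smaller. I'll measure and crop to confirm.

```bash
python3 - <<'E'
from h import *
im=np.load("top0.npy",allow_pickle=True).item(); P=cloud(im); c=im["color"]
for n,(u,v) in dict(A=(228,143),B=(229,182),blue=(224,213),red=(253,217),pink=(195,184),jar=(279,156),mouse=(409,165),cap=(285,248),wt=(276,180),cru=(282,201),drv=(198,280),tag=(352,210)).items():
    print(n,P[v-1:v+2,u-1:u+2].reshape(-1,3).mean(0).round(1))
for n,(u0,u1,v0,v1),z in (("A",(205,250,125,168),60),("B",(205,250,168,205),60)):
    Q=P[v0:v1,u0:u1]; m=(Q[...,2]>z).astype(np.uint8); print(n,"top",Q[m>0].mean(0).round(1),Q[m>0][:,2].max())
    r=cv2.minAreaRect(Q[m>0][:,:2].astype(np.float32)); print(r)
    m=(Q[...,2]>6)&(Q[...,2]<18); print("tray",cv2.minAreaRect(Q[m][:,:2].astype(np.float32)))
Q=P[180:245,320:385]; 
for a,b in((10,27),(26,34),(35,60)):
    m=(Q[...,2]>a)&(Q[...,2]<b); print(m.sum(),np.median(Q[m][:,2]), cv2.minAreaRect(Q[m][:,:2].astype(np.float32)))
crop=np.hstack([cv2.resize(c[130:210,190:260],(400,457),interpolation=2),cv2.resize(np.load("scene0.npy",allow_pickle=True).item()["color"][150:250,320:407],(398,457),interpolation=2)])
cv2.imwrite("pics/crop1.png",crop)
E
```

```text
A [682.8 154.5 117.9]
B [572.  152.1  91. ]
blue [480.3 165.3  85.4]
red [469.1  79.7  86.5]
pink [560.8 247.9 114.5]
jar [660.6   5.4  55.8]
mouse [ 643.2 -399.4   22.2]
cap [381.2 -15.1  40.5]
wt [589.3  14.   38.7]
cru [529.3  -5.    4.8]
drv [282.9 247.   24.2]
tag [ 496.5 -215.6   53.1]
A top [679.4 155.3 108.3] 125.84748427284308
((683.4585571289062, 156.5530548095703), (38.22829055786133, 32.28791046142578), 0.7987276911735535)
tray ((704.3602294921875, 173.36260986328125), (127.9464340209961, 135.71197509765625), 3.488860607147217)
B top [573.8 157.7  87.2] 96.46762983170106
((575.382080078125, 158.8802490234375), (27.81856918334961, 24.353641510009766), 7.350004196166992)
tray ((574.3281860351562, 167.58804321289062), (112.28851318359375, 136.9210205078125), 1.0358933210372925)
594 20.540382656074826 ((492.9035339355469, -210.73272705078125), (119.84172058105469, 125.41964721679688), 24.4934024810791)
293 29.80592451653888 ((499.69573974609375, -221.03549194335938), (110.10676574707031, 93.15018463134766), 24.637601852416992)
392 53.03173142790649 ((498.6910095214844, -221.23556518554688), (88.6336441040039, 65.59577941894531), 21.2137451171875)
```

View pics/crop1.png

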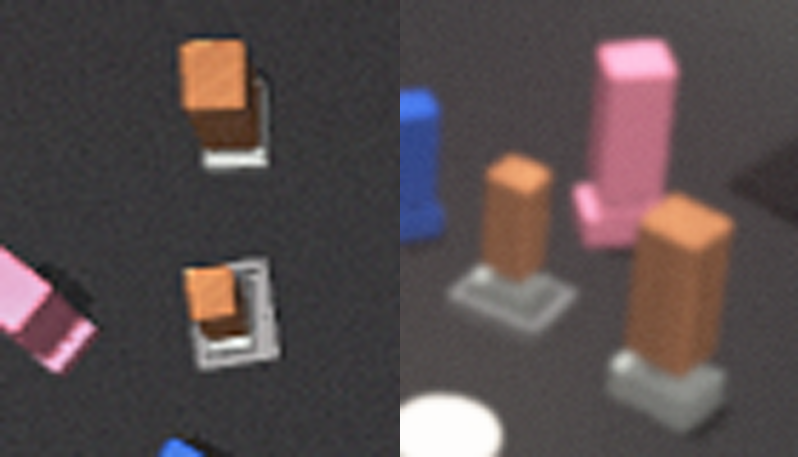

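Smaller brown stamp B, which stands in the tray, has its top at about 91 mm, against about 120 mm for A. It's neither blue, pink nor red, so B is the one meant. I'll move over the block for a close look.

Call:
servo_tool(steps=[[[0.018, 0.023, 0.004], [0, 0, 0], 0.1], [[0.018, 0.023, 0.004], [0, 0, 0], 0.1], [[0.018, 0.023, 0.004], [0, 0, 0], 0.1], [[0.018, 0.023, 0.004], [0, 0, 0], 0.1], [[0.018, 0.023, 0.004], [0, 0, 0], 0.1], [[0.018, 0.023, 0.004], [0, 0, 0], 0.1], [[0.018, 0.023, 0.004], [0, 0, 0], 0.1], [[0.018, 0.023, 0.004], [0, 0, 0], 0.1]])

```text
t: 0.77
ee_pos: [352.2, -404.0, 254.6]
orientation: [-3.096, -0.529, 0.001]
ft_force: [0.3, -0.5, -0.1]
width: 48.7
grasp_force: 0.0
```

Call:
servo_tool(steps=[[[0.018, 0.023, 0.004], [0, 0, 0], 0.1], [[0.018, 0.023, 0.004], [0, 0, 0], 0.1], [[0.018, 0.023, 0.004], [0, 0, 0], 0.1], [[0.018, 0.023, 0.004], [0, 0, 0], 0.1], [[0.018, 0.023, 0.004], [0, 0, 0], 0.1], [[0.01, 0.023, 0.004], [0, 0, 0], 0.1], [[0, 0, 0], [0, 0, 0], 0.1], [[0, 0, 0], [0, 0, 0], 0.1]])

```text
t: 1.43
ee_pos: [452.0, -266.6, 278.6]
orientation: [3.096, 0.534, -0.0]
ft_force: [-0.3, 1.1, -0.7]
width: 48.2
grasp_force: 0.0
```

```bash
python3 - <<'E'
from h import *
o=sensors.get_obs(); print(o["ee_pos"],o["orientation"],o["qpos"],o["ft_force"])
im=grab("wrist"); np.save("w1.npy",im,allow_pickle=True); cv2.imwrite("pics/w1.png",im["color"]); print(im["M"].round(3),im["f"])
E
```

```text
[ 451.99992349 -266.57329861  278.58504244] [ 3.09588467e+00  5.33643002e-01 -4.37331083e-04] [-5.55406247e-01  2.10624372e-01  1.79566935e+00 -2.46850219e-04
  1.13547253e+00  6.74105470e-01] [-0.34958863  1.1468848  -0.67692364]
[[ 3.36000e-01 -9.08000e-01 -2.52000e-01  5.20936e+02]
 [-9.42000e-01 -3.24000e-01 -8.80000e-02 -2.42316e+02]
 [-1.00000e-03  2.67000e-01 -9.64000e-01  4.39620e+02]
 [ 0.00000e+00  0.00000e+00  0.00000e+00  1.00000e+00]] 344.2865244082921
```

View pics/w1.png

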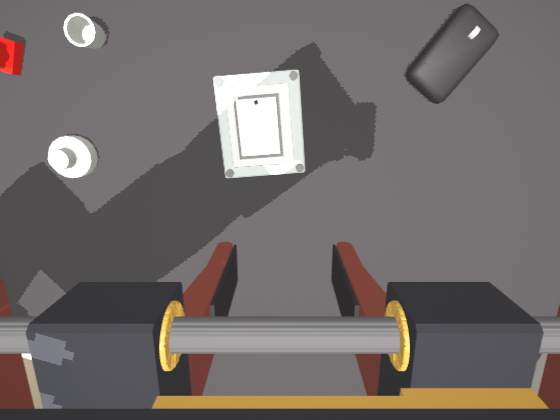

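The wrist view shows the block at (260,124). The tag's white field is near (259,127), with its dot at (256,103). Measuring them.

```bash
cat >> h.py <<'E'
def tag(im,box=None):
    P=cloud(im); c=im["color"]; hsv=cv2.cvtColor(c,cv2.COLOR_BGR2HSV); g=hsv[...,2]
    return P,g
E
python3 - <<'E'
from h import *
im=np.load("w1.npy",allow_pickle=True).item(); P=cloud(im); g=cv2.cvtColor(im["color"],cv2.COLOR_BGR2GRAY)
sub=g[60:185,205:312]
print(np.round(P[120:136,250:268].reshape(-1,3).mean(0),1), np.round(P[73:76,222:280][...,2].mean(),1),np.nanmedian(P[110:150,230:234,2]),)
print(g[127,205:315]);print(g[60:185,262])
# dark bed outline
m=((g[85:168,230:290]<130)).astype(np.uint8)
cs,_=cv2.findContours(m,cv2.RETR_EXTERNAL,2); k=max(cs,key=cv2.contourArea)+[230,85]
z=P[120:136,250:268,2].mean()
w=np.array([ray(im,*p[0],z-3)[:2] for p in k],np.float32); print("bed",cv2.minAreaRect(w),z)
# block base outline
Q=P[55:190,200:315]; mm=(Q[...,2]>12)&(Q[...,2]<70); w=Q[mm][:,:2].astype(np.float32); print("block",cv2.minAreaRect(w))
mm=(Q[...,2]>26); w=Q[mm][:,:2].astype(np.float32); print("plate",cv2.minAreaRect(w))
# stamp from here
E
```

```text
[nan nan nan] 14.0 28.895803189784687
[103  80  81  80  80  81  80  81  81  80  80  80  80  98 166 224 234 234
 234 235 236 236 236 228 237 252 252 252 251 252 246 204 160 213 254 255
 255 255 255 255 255 255 255 255 255 255 255 255 255 255 255 255 255 255
 255 255 255 255 255 255 255 255 255 255 255 255 255 255 255 255 255 255
 255 204 166 166 228 253 253 254 254 254 254 254 254 252 239 240 240 240
 239 238 238 237 237 235 223 173  84  81  81  81  80  80  81  81  80  81
  80  80]
[116 117 117 116 116 116 116 116 117 116 116 127 219 255 255 255 255 255
 255 255 236 236 236 236 237 248 253 254 254 254 253 253 253 253 197 162
 162 198 255 255 255 255 255 255 255 255 255 255 255 255 255 255 255 255
 255 255 255 255 255 255 255 255 255 255 255 255 255 255 255 255 255 255
 255 255 255 255 255 255 255 255 255 255 255 255 255 255 255 255 255 255
 255 255 255 255 254 158 157 173 249 253 253 253 253 253 252 201 236 236
 235 235 235 235 236 235 225 192  81  82  80  81  81  81  81  81  81]
bed ((nan, nan), (0.0, 0.0), 0.0) nan
block ((498.63641357421875, -219.8155517578125), (120.37861633300781, 100.07981872558594), 24.07607078552246)
plate ((498.706787109375, -219.77200317382812), (90.03141784667969, 72.11422729492188), 24.120681762695312)
```

Call:
servo_tool(steps=[[[0.003, 0.034, 0], [0, 0, -1], 0.1], [[0.003, 0.034, 0], [0, 0, -1], 0.1], [[0.003, 0.034, 0], [0, 0, -1], 0.1], [[0.003, 0.034, 0], [0, 0, -1], 0.1], [[0.003, 0.034, 0], [0, 0, -1], 0.1], [[0.003, 0.034, 0], [0, 0, -1], 0.1], [[0.003, 0.034, 0], [0, 0, -1], 0.1], [[0.003, 0.034, 0], [0, 0, -1], 0.1]])

```text
t: 2.15
ee_pos: [475.5, 4.8, 278.5]
orientation: [3.126, 0.308, -0.001]
ft_force: [0.5, -0.4, 0.1]
width: 48.4
grasp_force: 0.0
```

Call:
servo_tool(steps=[[[0.003, 0.034, 0], [0, 0, -1], 0.1], [[0.003, 0.034, 0], [0, 0, -1], 0.1], [[0.003, 0.034, 0], [0, 0, -1], 0.1], [[0.003, 0.034, 0], [0, 0, -1], 0.1], [[0, 0, 0], [0, 0, 0], 0.1], [[0, 0, 0], [0, 0, 0], 0.1], [[0, 0, 0], [0, 0, 0], 0.1], [[0, 0, 0], [0, 0, 0], 0.1]])

```text
t: 2.82
ee_pos: [487.7, 139.0, 278.4]
orientation: [3.135, 0.2, -0.001]
ft_force: [0.2, 0.5, 0.3]
width: 48.4
grasp_force: 0.0
```

```bash
python3 - <<'E'
from h import *
o=sensors.get_obs(); print(o["ee_pos"],o["orientation"],o["qpos"],o["ft_force"])
im=grab("wrist"); np.save("w2.npy",im,allow_pickle=True); cv2.imwrite("pics/w2.png",im["color"])
P=cloud(im); x,y,z=P[...,0],P[...,1],P[...,2]
near=(abs(x-574)<45)&(abs(y-158)<40)
c=im["color"].astype(int)
for n,m in (("tray",near&(z>8)&(z<16)),("foot",near&(z>15.5)&(z<24)),("hand",near&(z>30)),("top",near&(z>86))):
    w=P[m][:,:2].astype(np.float32); print(n,len(w),np.nanmedian(z[m]),cv2.minAreaRect(w))
i=np.load("w1.npy",allow_pickle=True).item(); g=cv2.cvtColor(i["color"],cv2.COLOR_BGR2GRAY)
m=(g[88:165,232:288]<225).astype(np.uint8); cs,_=cv2.findContours(m,0,2); k=max(cs,key=cv2.contourArea)+[232,88]
for zz in(45,50,53): print(zz,cv2.minAreaRect(np.array([ray(i,*p[0],zz)[:2] for p in k],np.float32)))
E
```

```text
[487.6826392  138.99237221 278.39973687] [ 3.13470810e+00  2.00492811e-01 -9.90460558e-04] [ 2.54390204e-01  1.82944197e-01  1.83131499e+00 -3.88660157e-04
  1.12804349e+00  1.69760916e+00] [0.16092847 0.45495308 0.2563893 ]
tray 629 11.049410969310316 ((579.5982055664062, 159.41831970214844), (56.2004508972168, 44.02821731567383), 9.239530563354492)
foot 85 17.964332178327084 ((561.5050659179688, 159.61080932617188), (5.663808345794678, 23.625417709350586), 7.457493305206299)
hand 757 89.68466735331532 ((576.2532348632812, 161.6045684814453), (27.807302474975586, 23.57054328918457), 7.458488464355469)
top 751 89.70220924408261 ((576.2591552734375, 161.59719848632812), (27.800291061401367, 23.54156494140625), 7.387868881225586)
45 ((498.3210144042969, -219.23350524902344), (68.61691284179688, 50.63731002807617), 24.002742767333984)
50 ((498.60748291015625, -219.52593994140625), (67.74748229980469, 49.99571228027344), 24.002779006958008)
53 ((498.77947998046875, -219.70144653320312), (67.2258071899414, 49.610748291015625), 24.002761840820312)
```

View pics/w2.png

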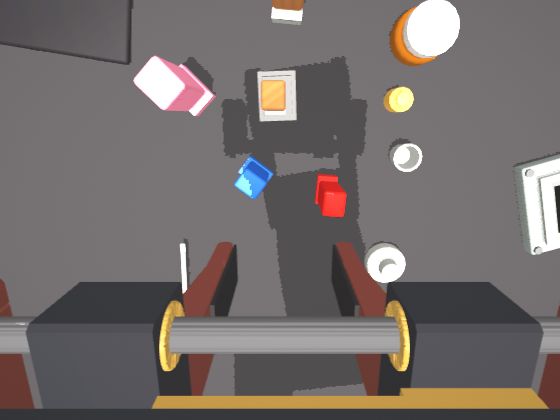

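The orange stamp is at (273,95), inside the tray at (277,96). It measures (576.3,161.6) with yaw 7.4°, and the tool yaw is already 7.3°. Moving to the grasp.

Call:
servo_tool(steps=[[[0.015, 0.004, -0.01], [0, 0, 0], 0.1], [[0.015, 0.004, -0.01], [0, 0, 0], 0.1], [[0.015, 0.004, -0.01], [0, 0, 0], 0.1], [[0.015, 0.004, -0.01], [0, 0, 0], 0.1], [[0.015, 0.004, -0.01], [0, 0, 0], 0.1], [[0.0135, 0.0025, -0.01], [0, 0, 0], 0.1], [[0, 0, -0.01], [0, 0, 0], 0.1], [[0, 0, -0.01], [0, 0, 0], 0.1]])

```text
t: 3.53
ee_pos: [576.3, 161.9, 197.8]
orientation: [3.135, 0.201, -0.001]
ft_force: [-0.9, -0.8, -0.4]
width: 48.3
grasp_force: 0.0
```

Call:
servo_tool(steps=[[[0, 0, -0.018], [0, 0, 0], 0.1], [[0, 0, -0.018], [0, 0, 0], 0.1], [[0, 0, -0.018], [0, 0, 0], 0.1], [[0, 0, -0.018], [0, 0, 0], 0.1], [[0, 0, -0.018], [0, 0, 0], 0.1], [[0, 0, 0], [0, 0, 0], 0.1], [[0, 0, 0], [0, 0, 0], 0.1], [[0, 0, 0], [0, 0, 0], 0.1]])

```text
t: 4.2
ee_pos: [576.3, 162.8, 109.5]
orientation: [-3.135, -0.202, -0.001]
ft_force: [-0.2, 0.4, 0.5]
width: 48.6
grasp_force: 0.0
```

```bash
python3 - <<'E'
from h import *
o=sensors.get_obs(); print(o["ee_pos"],o["orientation"],o["ft_force"])
im=grab("wrist"); np.save("w3.npy",im,allow_pickle=True); cv2.imwrite("pics/w3.png",im["color"])
P=cloud(im); x,y,z=P[...,0],P[...,1],P[...,2]
near=(abs(x-574)<30)&(abs(y-160)<25)
m=near&(z>80); print(cv2.minAreaRect(P[m][:,:2].astype(np.float32)))
E
```

```text
[576.30082683 162.76016131 109.52113037] [-3.13495595e+00 -2.02431774e-01 -1.00327778e-03] [-0.18365922  0.35028787  0.54405581]
((582.9984130859375, 159.99917602539062), (42.00121307373047, 49.99533462524414), 0.002130413195118308)
```

View pics/w3.png

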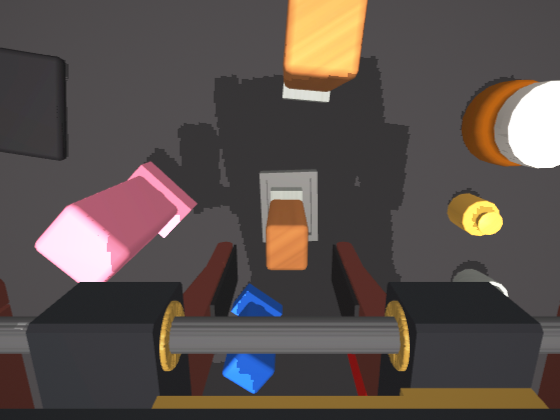

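Stamp top (287,235) lies midway between the finger tips (235 and 335), and the pink one is clear to the left. Descending and gripping.

Call:
servo_tool(steps=[[[0, -0.0005, -0.012], [0, 0, 0], 0.1], [[0, 0, -0.012], [0, 0, 0], 0.1], [[0, 0, -0.012], [0, 0, 0], 0.1], [[0, 0, -0.012], [0, 0, 0], 0.1], [[0, 0, -0.01], [0, 0, 0], 0.1], [[0, 0, -0.004], [0, 0, 0], 0.1], [[0, 0, 0], [0, 0, 0], 0.1], [[0, 0, 0], [0, 0, 0], 0.1]])

```text
t: 4.92
ee_pos: [576.1, 162.5, 46.2]
orientation: [3.135, 0.203, -0.001]
ft_force: [0.6, 0.2, 0.1]
width: 48.4
grasp_force: 0.0
```

Call:
servo_tool(steps=[[[0, 0, 0], [0, 0, 0], -0.3], [[0, 0, 0], [0, 0, 0], -0.5], [[0, 0, 0], [0, 0, 0], -0.7], [[0, 0, 0], [0, 0, 0], -1], [[0, 0, 0], [0, 0, 0], -1], [[0, 0, 0], [0, 0, 0], -1], [[0, 0, 0], [0, 0, 0], -1], [[0, 0, 0], [0, 0, 0], -1]])

```text
t: 5.58
ee_pos: [576.5, 162.6, 47.1]
orientation: [-3.135, -0.203, -0.001]
ft_force: [-1.8, -1.3, 5.3]
width: 24.1
grasp_force: 30.0
```

Call:
servo_tool(steps=[[[0, 0, 0.006], [0, 0, 0], -1], [[0, 0, 0.012], [0, 0, 0], -1], [[0, 0, 0.016], [0, 0, 0], -1], [[0, 0, 0.018], [0, 0, 0], -1], [[0, 0, 0.018], [0, 0, 0], -1], [[0, 0, 0.016], [0, 0, 0], -1], [[0, 0, 0.01], [0, 0, 0], -1], [[0, 0, 0.004], [0, 0, 0], -1]])

```text
t: 6.25
ee_pos: [577.0, 162.8, 148.8]
orientation: [-3.134, -0.203, -0.004]
ft_force: [0.7, 0.0, -2.0]
width: 24.3
grasp_force: 30.0
```

Call:
servo_tool(steps=[[[-0.003, -0.015, 0], [0, 0, 0], -1], [[-0.005, -0.025, 0], [0, 0, 1], -1], [[-0.006, -0.03, 0], [0, 0, 2], -1], [[-0.006, -0.03, 0], [0, 0, 2], -1], [[-0.006, -0.03, 0], [0, 0, 2], -1], [[-0.006, -0.03, 0], [0, 0, 2], -1], [[-0.006, -0.03, 0], [0, 0, 2], -1], [[-0.006, -0.03, 0], [0, 0, 2], -1]])

```text
t: 6.92
ee_pos: [530.4, -59.3, 145.7]
orientation: [-3.091, -0.559, 0.003]
ft_force: [0.3, -0.1, -2.9]
width: 24.1
grasp_force: 30.0
```

Call:
servo_tool(steps=[[[-0.006, -0.03, 0], [0, 0, 2], -1], [[-0.006, -0.03, 0], [0, 0, 1.5], -1], [[-0.006, -0.03, 0], [0, 0, 0], -1], [[-0.006, -0.03, 0], [0, 0, 0], -1], [[-0.005, -0.025, 0], [0, 0, 0], -1], [[-0.003, -0.015, 0], [0, 0, 0], -1], [[0, 0, 0], [0, 0, 0], -1], [[0, 0, 0], [0, 0, 0], -1]])

```text
t: 7.58
ee_pos: [498.9, -218.0, 145.8]
orientation: [-3.073, -0.647, 0.002]
ft_force: [-0.2, 0.4, -2.0]
width: 23.5
grasp_force: 30.0
```

Call:
servo_tool(steps=[[[0, 0, 0], [0, 0, 0], -1], [[0, 0, 0], [0, 0, 0], -1], [[0, 0, 0], [0, 0, 0], -1], [[0, 0, 0], [0, 0, 0], -1], [[0, 0, 0], [0, 0, 0], -1], [[0, 0, 0], [0, 0, 0], -1], [[0, 0, 0], [0, 0, 0], -1], [[0, 0, 0], [0, 0, 0], -1]])

```text
t: 8.25
ee_pos: [500.3, -217.3, 146.7]
orientation: [3.073, 0.651, 0.0]
ft_force: [0.7, 0.1, -1.5]
width: 23.7
grasp_force: 30.0
```

```bash
python3 - <<'E'
from h import *
o=sensors.get_obs(); print(o["ee_pos"],o["orientation"],o["ft_force"],o["t"])
r=o["orientation"]; print("yaw",2*np.degrees(np.arctan2(r[1],r[0]))%180)
im=grab("wrist"); np.save("w4.npy",im,allow_pickle=True)
P=cloud(im); x,y,z=P[...,0],P[...,1],P[...,2]
R=im["M"]; cv2.imwrite("pics/w4.png",im["color"])
for n,m in(("block",(z>14)&(z<26)&(abs(x-499)<80)&(abs(y+220)<80)),("stamp top",(abs(x-o["ee_pos"][0])<25)&(abs(y-o["ee_pos"][1])<18)&(z>150))):
    w=P[m][:,:2].astype(np.float32); print(n,len(w),np.median(z[m]),cv2.minAreaRect(w))
E
```

```text
[ 500.32134748 -217.33190666  146.73568403] [3.07330517e+00 6.51177312e-01 1.56139902e-04] [ 0.72143383  0.09784158 -1.5417961 ] 8.25
yaw 23.926006038536276
block 5333 19.012791358980053 ((499.4974060058594, -219.6431121826172), (118.1563491821289, 100.36483764648438), 23.978857040405273)
stamp top 13457 212.5148799437972 ((504.9429016113281, -216.8647003173828), (41.41436767578125, 35.06081771850586), 1.3640096187591553)
```

View pics/w4.png

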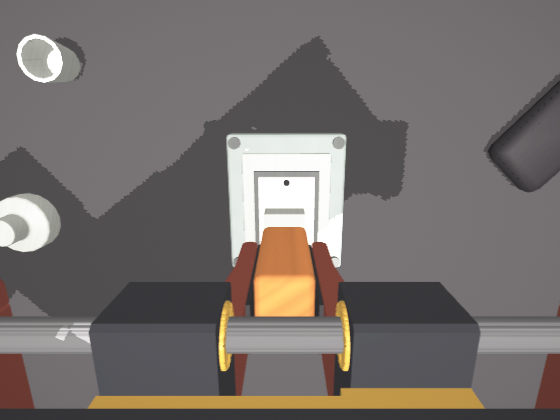

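The stamp is over the block at (285,200), and the yaw matches (23.9° against 24.0°). I'll correct xy by (-1.5,-2.3) mm and come down to just above the tag.

Call:
servo_tool(steps=[[[-0.0005, -0.0008, -0.008], [0, 0, 0], -1], [[-0.0005, -0.0008, -0.01], [0, 0, 0], -1], [[-0.0005, -0.0007, -0.01], [0, 0, 0], -1], [[0, 0, -0.008], [0, 0, 0], -1], [[0, 0, -0.005], [0, 0, 0], -1], [[0, 0, -0.001], [0, 0, 0], -1], [[0, 0, 0], [0, 0, 0], -1], [[0, 0, 0], [0, 0, 0], -1]])

```text
t: 8.97
ee_pos: [498.9, -219.8, 104.7]
orientation: [3.073, 0.651, 0.0]
ft_force: [0.4, 0.8, -3.4]
width: 23.6
grasp_force: 30.0
```

Call:
servo_tool(steps=[[[0, 0, 0], [0, 0, 0], -1], [[0, 0, 0], [0, 0, 0], -1], [[0, 0, 0], [0, 0, 0], -1], [[0, 0, 0], [0, 0, 0], -1], [[0, 0, 0], [0, 0, 0], -1], [[0, 0, 0], [0, 0, 0], -1], [[0, 0, 0], [0, 0, 0], -1], [[0, 0, 0], [0, 0, 0], -1]])

```text
t: 9.63
ee_pos: [498.7, -219.8, 104.7]
orientation: [3.073, 0.651, 0.0]
ft_force: [0.3, -0.9, -2.1]
width: 23.9
grasp_force: 30.0
```

Call:
servo_tool(steps=[[[0, 0, -0.0008], [0, 0, 0], -1], [[0, 0, -0.0008], [0, 0, 0], -1], [[0, 0, -0.0008], [0, 0, 0], -1], [[0, 0, -0.0008], [0, 0, 0], -1], [[0, 0, -0.0008], [0, 0, 0], -1], [[0, 0, -0.0008], [0, 0, 0], -1], [[0, 0, 0], [0, 0, 0], -1], [[0, 0, 0], [0, 0, 0], -1]])

```text
t: 10.3
ee_pos: [498.7, -219.7, 99.8]
orientation: [-3.073, -0.651, 0.0]
ft_force: [0.9, 0.0, -3.1]
width: 23.6
grasp_force: 30.0
```

Call:
servo_tool(steps=[[[0, 0, -0.0003], [0, 0, 0], -1], [[0, 0, -0.0003], [0, 0, 0], -1], [[0, 0, -0.0003], [0, 0, 0], -1], [[0, 0, -0.0003], [0, 0, 0], -1], [[0, 0, -0.0003], [0, 0, 0], -1], [[0, 0, -0.0003], [0, 0, 0], -1], [[0, 0, 0], [0, 0, 0], -1], [[0, 0, 0], [0, 0, 0], -1]])

```text
t: 10.97
ee_pos: [498.7, -219.7, 98.0]
orientation: [-3.073, -0.651, 0.0]
ft_force: [0.0, 0.9, -1.7]
width: 23.6
grasp_force: 30.0
```

Call:
servo_tool(steps=[[[0, 0, -0.0003], [0, 0, 0], -1], [[0, 0, -0.0003], [0, 0, 0], -1], [[0, 0, -0.0003], [0, 0, 0], -1], [[0, 0, -0.0003], [0, 0, 0], -1], [[0, 0, -0.0003], [0, 0, 0], -1], [[0, 0, -0.0003], [0, 0, 0], -1], [[0, 0, 0], [0, 0, 0], -1], [[0, 0, 0], [0, 0, 0], -1]])

```text
t: 11.63
ee_pos: [498.7, -219.7, 96.3]
orientation: [-3.073, -0.651, 0.0]
ft_force: [-0.9, 0.1, -2.5]
width: 23.6
grasp_force: 30.0
```

Call:
servo_tool(steps=[[[0, 0, -0.0003], [0, 0, 0], -1], [[0, 0, -0.0003], [0, 0, 0], -1], [[0, 0, -0.0003], [0, 0, 0], -1], [[0, 0, -0.0003], [0, 0, 0], -1], [[0, 0, -0.0003], [0, 0, 0], -1], [[0, 0, -0.0003], [0, 0, 0], -1], [[0, 0, 0], [0, 0, 0], -1], [[0, 0, 0], [0, 0, 0], -1]])

```text
t: 12.3
ee_pos: [498.8, -219.8, 94.8]
orientation: [3.073, 0.651, 0.0]
ft_force: [-1.1, 0.6, 4.3]
width: 23.9
grasp_force: 30.0
```

Contact made at about 7 N net. I need about 1 mm more for 13 N.

Call:
servo_tool(steps=[[[0, 0, -0.0003], [0, 0, 0], -1], [[0, 0, -0.0003], [0, 0, 0], -1], [[0, 0, -0.0003], [0, 0, 0], -1], [[0, 0, -0.0002], [0, 0, 0], -1], [[0, 0, 0], [0, 0, 0], -1], [[0, 0, 0], [0, 0, 0], -1], [[0, 0, 0], [0, 0, 0], -1], [[0, 0, 0], [0, 0, 0], -1]])

```text
t: 12.97
ee_pos: [498.9, -219.8, 93.9]
orientation: [3.073, 0.651, 0.001]
ft_force: [-2.1, 1.7, 9.7]
width: 23.7
grasp_force: 30.0
```

```bash
python3 - <<'E'
from h import *
o=sensors.get_obs(); print(o["ee_pos"],o["ft_force"],o["moment"])
E
```

```text
[ 498.91549211 -219.79067793   93.92258134] [-2.05710743  1.70892695  9.65666234] [2.71956635e-01 5.01324610e-01 1.66447150e-04]
```

Call:
servo_tool(steps=[[[-0.0001, 0.0001, 0], [0, 0, 0], -1], [[0, 0, 0], [0, 0, 0], -1], [[0, 0, 0], [0, 0, 0], -1], [[0, 0, 0], [0, 0, 0], -1], [[0, 0, 0], [0, 0, 0], -1], [[0, 0, 0], [0, 0, 0], -1], [[0, 0, 0], [0, 0, 0], -1], [[0, 0, 0], [0, 0, 0], -1]])

```text
t: 13.63
ee_pos: [498.9, -219.8, 94.0]
orientation: [3.073, 0.651, 0.001]
ft_force: [-1.8, 1.0, 8.3]
width: 23.8
grasp_force: 30.0
```

Call:
servo_tool(steps=[[[0, 0, 0], [0, 0, 0], -1], [[0, 0, 0], [0, 0, 0], -1], [[0, 0, 0], [0, 0, 0], -1], [[0, 0, 0], [0, 0, 0], -1], [[0, 0, 0], [0, 0, 0], -1], [[0, 0, 0], [0, 0, 0], -1], [[0, 0, 0], [0, 0, 0], -1], [[0, 0, 0], [0, 0, 0], -1]])

```text
t: 14.3
ee_pos: [498.9, -219.8, 94.0]
orientation: [3.073, 0.651, 0.001]
ft_force: [-2.3, 0.6, 8.2]
width: 24.0
grasp_force: 30.0
```

Call:
servo_tool(steps=[[[0, 0, -0.0002], [0, 0, 0], -1], [[0, 0, -0.0002], [0, 0, 0], -1], [[0, 0, 0], [0, 0, 0], -1], [[0, 0, 0], [0, 0, 0], -1], [[0, 0, 0], [0, 0, 0], -1], [[0, 0, 0], [0, 0, 0], -1], [[0, 0, 0], [0, 0, 0], -1], [[0, 0, 0], [0, 0, 0], -1]])

```text
t: 14.97
ee_pos: [498.9, -219.8, 93.7]
orientation: [3.073, 0.651, 0.001]
ft_force: [-2.2, 1.4, 10.4]
width: 24.1
grasp_force: 30.0
```

Call:
servo_tool(steps=[[[0, 0, 0], [0, 0, 0], -1], [[0, 0, 0], [0, 0, 0], -1], [[0, 0, 0], [0, 0, 0], -1], [[0, 0, 0], [0, 0, 0], -1], [[0, 0, 0], [0, 0, 0], -1], [[0, 0, 0], [0, 0, 0], -1], [[0, 0, 0], [0, 0, 0], -1], [[0, 0, 0], [0, 0, 0], -1]])

```text
t: 15.63
ee_pos: [498.9, -219.8, 93.7]
orientation: [3.073, 0.651, 0.001]
ft_force: [-2.0, 0.6, 9.8]
width: 23.7
grasp_force: 30.0
```

Held steadily at about 12–13 N for over a second. Lifting straight up.

Call:
servo_tool(steps=[[[0, 0, 0.001], [0, 0, 0], -1], [[0, 0, 0.001], [0, 0, 0], -1], [[0, 0, 0.002], [0, 0, 0], -1], [[0, 0, 0.003], [0, 0, 0], -1], [[0, 0, 0.004], [0, 0, 0], -1], [[0, 0, 0.004], [0, 0, 0], -1], [[0, 0, 0.005], [0, 0, 0], -1], [[0, 0, 0.005], [0, 0, 0], -1]])

```text
t: 16.3
ee_pos: [498.6, -219.6, 118.4]
orientation: [-3.073, -0.651, 0.0]
ft_force: [-0.4, -0.5, -1.8]
width: 23.4
grasp_force: 30.0
```

Call:
servo_tool(steps=[[[0, 0, 0.006], [0, 0, 0], -1], [[0, 0, 0.007], [0, 0, 0], -1], [[0, 0, 0.007], [0, 0, 0], -1], [[0, 0, 0.005], [0, 0, 0], -1], [[0, 0, 0.003], [0, 0, 0], -1], [[0, 0, 0], [0, 0, 0], -1], [[0, 0, 0], [0, 0, 0], -1], [[0, 0, 0], [0, 0, 0], -1]])

```text
t: 16.97
ee_pos: [498.4, -219.5, 145.7]
orientation: [-3.073, -0.651, 0.001]
ft_force: [0.0, -0.8, -2.6]
width: 24.2
grasp_force: 30.0
```

```bash
python3 - <<'E'
from h import *
o=sensors.get_obs(); print(o["ee_pos"],o["ft_force"])
im=grab("wrist"); P=cloud(im); x,y,z=P[...,0],P[...,1],P[...,2]
cv2.imwrite("pics/w5.png",im["color"])
E
```

```text
[ 498.41978877 -219.54230535  145.73237332] [ 0.03882549 -0.7719842  -2.57403369]
```

View pics/w5.png

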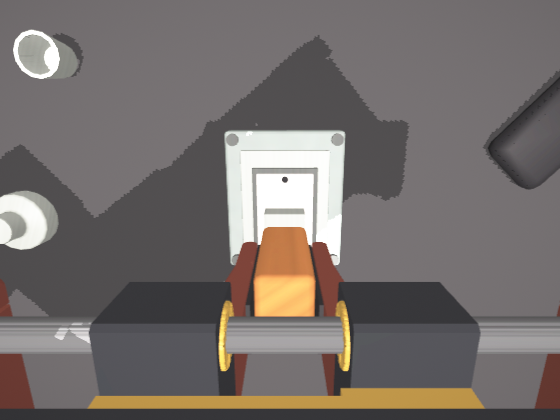

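The tag is still squarely seated (dot at (285,180)) and the stamp sits unchanged in the grip. Returning to the rest's centre.

Call:
servo_tool(steps=[[[0.003, 0.015, 0], [0, 0, 0], -1], [[0.005, 0.025, 0], [0, 0, -1], -1], [[0.0065, 0.03, 0], [0, 0, -1.7], -1], [[0.0065, 0.03, 0], [0, 0, -2], -1], [[0.0065, 0.03, 0], [0, 0, -2], -1], [[0.0065, 0.03, 0], [0, 0, -2], -1], [[0.0065, 0.03, 0], [0, 0, -2], -1], [[0.0065, 0.03, 0], [0, 0, -2], -1]])

```text
t: 17.68
ee_pos: [545.5, 1.9, 145.6]
orientation: [-3.127, -0.304, 0.001]
ft_force: [-0.0, -1.2, -2.2]
width: 23.9
grasp_force: 30.0
```

Call:
servo_tool(steps=[[[0.0065, 0.03, 0], [0, 0, -2], -1], [[0.0065, 0.03, 0], [0, 0, 0], -1], [[0.0065, 0.03, 0], [0, 0, 0], -1], [[0.0065, 0.03, 0], [0, 0, 0], -1], [[0.005, 0.025, 0], [0, 0, 0], -1], [[0.003, 0.014, 0], [0, 0, 0], -1], [[0, 0, 0], [0, 0, 0], -1], [[0, 0, 0], [0, 0, 0], -1]])

```text
t: 18.35
ee_pos: [579.2, 159.4, 145.5]
orientation: [3.131, 0.254, -0.002]
ft_force: [0.4, 0.3, -2.9]
width: 23.9
grasp_force: 30.0
```

Call:
servo_tool(steps=[[[0, 0, 0], [0, 0, 0], -1], [[0, 0, 0], [0, 0, 0], -1], [[0, 0, 0], [0, 0, 0], -1], [[0, 0, 0], [0, 0, 0], -1], [[0, 0, 0], [0, 0, 0], -1], [[0, 0, 0], [0, 0, 0], -1], [[0, 0, 0], [0, 0, 0], -1], [[0, 0, 0], [0, 0, 0], -1]])

```text
t: 19.02
ee_pos: [579.7, 159.3, 146.0]
orientation: [-3.131, -0.252, -0.0]
ft_force: [-1.1, 0.2, -3.1]
width: 23.6
grasp_force: 30.0
```

```bash
python3 - <<'E'
from h import *
o=sensors.get_obs(); r=o["orientation"]; print(o["ee_pos"],"yaw",2*np.degrees(np.arctan2(r[1],r[0]))%180,o["ft_force"])
im=grab("wrist"); P=cloud(im); x,y,z=P[...,0],P[...,1],P[...,2]
m=(z>8)&(z<16)&(abs(x-579)<45)&(abs(y-159)<40); w=P[m][:,:2].astype(np.float32); print(len(w),cv2.minAreaRect(w))
E
```

```text
[579.65613938 159.2762557  146.02396173] yaw 9.204853492698135 [-1.0958973   0.20539915 -3.11518959]
895 ((580.0935668945312, 159.3400115966797), (55.469703674316406, 44.0460090637207), 9.21268081665039)
```

Aligned with the rest. Lowering.

Call:
servo_tool(steps=[[[0, 0, -0.008], [0, 0, 0], -1], [[0, 0, -0.014], [0, 0, 0], -1], [[0, 0, -0.016], [0, 0, 0], -1], [[0, 0, -0.016], [0, 0, 0], -1], [[0, 0, -0.016], [0, 0, 0], -1], [[0, 0, -0.014], [0, 0, 0], -1], [[0, 0, -0.008], [0, 0, 0], -1], [[0, 0, -0.003], [0, 0, 0], -1]])

```text
t: 19.73
ee_pos: [578.6, 159.1, 49.1]
orientation: [3.131, 0.252, -0.004]
ft_force: [-1.0, 0.0, -1.6]
width: 24.0
grasp_force: 30.0
```

Call:
servo_tool(steps=[[[0, 0, -0.0005], [0, 0, 0], -1], [[0, 0, -0.0005], [0, 0, 0], -1], [[0, 0, -0.0005], [0, 0, 0], -1], [[0, 0, -0.0005], [0, 0, 0], -1], [[0, 0, -0.0005], [0, 0, 0], -1], [[0, 0, -0.0005], [0, 0, 0], -1], [[0, 0, 0], [0, 0, 0], -1], [[0, 0, 0], [0, 0, 0], -1]])

```text
t: 20.4
ee_pos: [579.7, 159.4, 48.1]
orientation: [-3.131, -0.252, -0.0]
ft_force: [-0.3, -1.2, -2.0]
width: 23.7
grasp_force: 30.0
```

Call:
servo_tool(steps=[[[0, 0, -0.0003], [0, 0, 0], -1], [[0, 0, -0.0003], [0, 0, 0], -1], [[0, 0, -0.0003], [0, 0, 0], -1], [[0, 0, -0.0002], [0, 0, 0], -1], [[0, 0, 0], [0, 0, 0], -1], [[0, 0, 0], [0, 0, 0], -1], [[0, 0, 0], [0, 0, 0], -1], [[0, 0, 0], [0, 0, 0], -1]])

```text
t: 21.07
ee_pos: [579.7, 159.3, 47.1]
orientation: [-3.131, -0.252, -0.0]
ft_force: [-1.3, -0.8, 4.7]
width: 24.2
grasp_force: 30.0
```

Seated at about 7 N net. Opening, to 0.1 only so the fingers stay clear of the pink one, then rising.

Call:
servo_tool(steps=[[[0, 0, 0], [0, 0, 0], -0.3], [[0, 0, 0], [0, 0, 0], -0.2], [[0, 0, 0], [0, 0, 0], -0.1], [[0, 0, 0], [0, 0, 0], 0], [[0, 0, 0], [0, 0, 0], 0.1], [[0, 0, 0], [0, 0, 0], 0.1], [[0, 0, 0], [0, 0, 0], 0.1], [[0, 0, 0], [0, 0, 0], 0.1]])

```text
t: 21.73
ee_pos: [579.7, 159.3, 46.9]
orientation: [3.131, 0.252, 0.0]
ft_force: [-0.8, 1.6, 0.2]
width: 48.6
grasp_force: 0.0
```

Call:
servo_tool(steps=[[[0, 0, 0.006], [0, 0, 0], 0.1], [[0, 0, 0.012], [0, 0, 0], 0.1], [[0, 0, 0.016], [0, 0, 0], 0.1], [[0, 0, 0.02], [0, 0, 0], 0.1], [[0, 0, 0.02], [0, 0, 0], 0.1], [[0, 0, 0.02], [0, 0, 0], 0.1], [[0, 0, 0.02], [0, 0, 0], 0.1], [[0, 0, 0.02], [0, 0, 0], 0.1]])

```text
t: 22.4
ee_pos: [579.7, 159.4, 183.2]
orientation: [-3.131, -0.252, -0.002]
ft_force: [0.9, -0.6, -0.5]
width: 48.2
grasp_force: 0.0
```

Call:
servo_tool(steps=[[[-0.012, 0, 0.01], [0, 0, 0], 0.1], [[-0.014, 0, 0.01], [0, 0, 0], 0.1], [[-0.014, 0, 0.01], [0, 0, 0], 0.1], [[-0.014, 0, 0.01], [0, 0, 0], 0.1], [[-0.014, 0, 0.01], [0, 0, 0], 0.1], [[-0.012, 0, 0.01], [0, 0, 0], 0.1], [[0, 0, 0], [0, 0, 0], 0.1], [[0, 0, 0], [0, 0, 0], 0.1]])

```text
t: 23.07
ee_pos: [500.0, 159.5, 242.3]
orientation: [-3.131, -0.253, -0.004]
ft_force: [-0.0, -0.5, 0.2]
width: 48.3
grasp_force: 0.0
```

```bash
python3 - <<'E'
from h import *
o=sensors.get_obs(); print(o["ee_pos"],o["ft_force"],np.abs(o["qvel"]).max())
im=grab("wrist"); P=cloud(im); x,y,z=P[...,0],P[...,1],P[...,2]; near=(abs(x-579)<45)&(abs(y-159)<40)
for a,b in((8,16),(80,100)):
    m=near&(z>a)&(z<b); print(np.median(z[m]),cv2.minAreaRect(P[m][:,:2].astype(np.float32)))
cv2.imwrite("pics/w6.png",im["color"])
E
```

```text
[500.03939378 159.5481915  242.31100768] [-0.00544185 -0.46998271  0.24310335] 0.03293887589143244
11.001519642355532 ((579.8201904296875, 159.04803466796875), (54.92399597167969, 43.257198333740234), 9.183385848999023)
89.76690804652759 ((579.328857421875, 159.0625), (28.08672332763672, 23.737445831298828), 9.236927032470703)
```

View pics/w6.png

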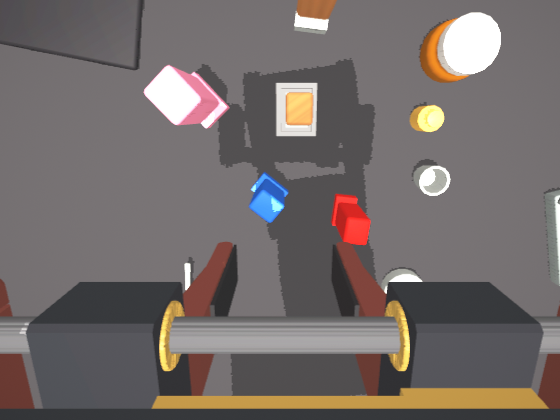

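The stamp stands upright and centred in its rest at (298,108), the gripper is clear, and the neighbours haven't moved. Handing in.

```bash
python3 -c "
from h import *
print(close_job())"
```

```text
the job is handed in; nothing more can be done
None
```

The job is handed in (no verdict came back): I pressed the die onto the middle of the tag at about 11–13 N for over a second with no visible drag, lifted it straight up, and left the stamp standing centred in its rest.

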